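Switch on the lamp at its guarded toggle

TASK

Switch on the lamp at the grey switch box with the single white domed lens on its front part, not its neighbour with the two black fuse caps: push the hinged guard up and back with a finger and keep it up, pull the toggle beneath it all the way over towards the front of the box, then let the guard drop fully shut over it. Work gently with the fingers only, without pinching anything, and leave the other box and the things round about as they are.

Things in the scene. Friction and masses are not known exactly. Their poses are not given: they have to be found in the camera images.
- lamp_box: Grey switch box, 170 (x) x 110 (y) x 55 mm high, fixed. Origin: centre of its underside; +x runs from its front to its rear (hinge end), z up. Flat top panel at z = 55; on the centre line a steel toggle (pivot x = +9, z = 55) under a grey flip-up guard. The one to operate: a single white domed lens, 27 mm across, 15 mm high, is on the panel at x = -55, y = 0.
- lamp_guard (a joint): rad. Guard of the lamp box: 0 closed, grows as its front lip swings up and back, stop at 1.4. A weak spring closes it (about 1 N at the lip holds it); it never stays open by itself. Smooth and slippery (friction about 0.3): a finger pushing it back slides along the lip; open, it leans on the finger before it.
- lamp_hinge (a point): Middle of the guard's hinge axis on the lamp box (axis parallel to the box's y), at x = +45, y = 0, z = 60 mm in the box's frame. The guard is an inverted channel 70 mm wide, roof 43 mm above this axis, 16 mm deep side cheeks, open at the front.
- lamp_lip (a point): Middle of the guard's front edge, a round bar 8 mm thick, 70 mm long along y. Closed it is 60 mm in front of and 43 mm above the hinge axis (x = -15, z = 103 mm in the box's frame) and swings about it at 74 mm radius, at first more up than back; at 1.2 rad it is 18 mm behind and 72 mm above the axis.
- lamp_toggle (a joint): rad. Toggle of the lamp box: 0 leaning fully to the rear (off), 0.8 fully to the front (on); upright at 0.4. Lever 38 mm long, 9 mm thick at the tip, which travels 30 mm. About 0.7 N at the tip moves it; it stays where it is left; hard stops at both ends.
- lamp_tip (a point): Tip end of the lamp box's toggle lever (leaning to the rear: x = +24, z = 90 mm in the box's frame; to the front: x = -6, z = 90); moves with the lever.
- aux_box: Grey switch box, 170 (x) x 110 (y) x 55 mm high, fixed. Origin: centre of its underside; +x runs from its front to its rear (hinge end), z up. Flat top panel at z = 55; on the centre line a steel toggle (pivot x = +9, z = 55) under a grey flip-up guard. The neighbour, to be left alone: two black round fuse caps, 18 mm across, are on the panel at x = -55, y = -28 and +28.
- aux_guard (a joint): rad. Guard of the neighbouring box: 0 closed, grows as its front lip swings up and back, stop at 1.4. A weak spring closes it (about 1 N at the lip holds it); it never stays open by itself. Smooth and slippery (friction about 0.3): a finger pushing it back slides along the lip; open, it leans on the finger before it.
- aux_toggle (a joint): rad. Toggle of the neighbouring box: 0 leaning fully to the rear (off), 0.8 fully to the front (on); upright at 0.4. Lever 38 mm long, 9 mm thick at the tip, which travels 30 mm. About 0.7 N at the tip moves it; it stays where it is left; hard stops at both ends.
- vial_1: Loose small vial, 24 x 24 x 48 mm, standing between the boxes; origin at the centre of its underside. Bystander.
- dropper_3: Loose dropper bottle, 31 x 31 x 100 mm, standing between the boxes; origin at the centre of its underside. Bystander.
- medicine_box: Loose carton, 41 x 98 x 44 mm, lying at the right front; origin at the centre of its underside. Bystander.
- specimen_cup_2: Loose specimen cup, 65 mm across, 70 mm high, standing behind the boxes; origin at the centre of its underside. Bystander.
- petri_1: Loose petri dish, 64 mm across, 14 mm high, lying behind the boxes; origin at the centre of its underside. Bystander.

How it is judged:
On the way, in this order (a step that is already met when the one before it is completed fails the run):
1. the lamp box's guard is lifted at least 0.7 rad with its toggle still off (value of joint lamp_guard above 0.7 rad and value of joint lamp_toggle below 0.3 rad), for 0.1 s.
2. the toggle is pulled fully to the front while the guard is still up (at least 0.2 rad) (value of joint lamp_toggle above 0.65 rad and value of joint lamp_guard above 0.2 rad), for 0.05 s.
At the end, for the whole second after the job is handed in: The lamp box's toggle is over to the front (above 0.65 of 0.8 rad) and its guard is shut (below 0.08 rad); the neighbouring box's toggle is still at the rear (below 0.2 rad) under its shut guard, and no bystander is more than 20 mm from where it stood (value of joint lamp_toggle above 0.65 rad and value of joint each of lamp_guard, aux_guard below 0.08 rad and value of joint aux_toggle below 0.2 rad and distance of each of vial_1, dropper_3, medicine_box, specimen_cup_2, petri_1 from where it was at the start of the episode below 0.02 m); the robot touches nothing.
It fails at once if the neighbouring box's guard is raised by more than 0.2 rad or its toggle moved past 0.2 rad (value of joint any of aux_guard, aux_toggle above 0.2 rad).
It fails at once if the guard or the toggle is pinched or pushed with more than 35 N (contact force between the fingers and lamp_guard above 35 N or contact force between the fingers and lamp_toggle above 35 N).
It fails at once if a bystander is lifted or pushed by more than 20 mm (distance of any of vial_1, dropper_3, medicine_box, specimen_cup_2, petri_1 from where it was at the start of the episode above 0.02 m).
It also fails if it takes over 38 s, if anything falls off the work surface, if the arm or the gripper's body presses on something with over 40 N, if the wrist force passes 120 N, or if a joint passes its speed limit or range.

ROBOT

A 7-joint arm with a two-finger parallel gripper is mounted at the origin on a cart in front of the work surface, level with it; the furniture and walls round the work are solid. World frame = base frame: x ahead of the robot, y to its left, z up, the work surface at z = 0. Lengths are in m, angles in rad, forces in N, time in s.
With the tool pointing down it reaches from about 0.425 to 0.925 m from the base axis. Payload 6.8 kg.
Tool frame: the origin (TCP) lies at the very end of the fingers, on their centre line; the grasp point (between the pads) lies 19 mm behind it; z points along the fingers, y is the line along which they close (so a half turn about z gives the same grasp; the last joint's range is limited). The gripper opens to 88 mm and grips with 3 to 60 N. Pads are 20 mm wide; open, the fingers measure 115 mm over their backs; the gripper's body (75 mm by 178 mm) begins 61 mm behind the grasp point.
Start: joints at [-1.246, 0.477, 0.022, 1.555, -0.011, 1.109, -0.083], TCP at [0.283, 0.613, 0.223] pointing down, gripper open.
Joint ranges: [-2.96, 2.96], [-0.34, 2.1], [-1.41, 1.46], [0.24, 2.44], [-1.37, 4.51], [0.17, 1.92], [-2.96, 2.96]. Speed limits (rad/s): [2.39, 2.39, 3.14, 3.14, 3.14, 3.14, 3.14].

INTERFACE

Orientations are given as a unit quaternion [w, x, y, z].
In Python, from rig import r gives the robot as it stands. The module is installed in compiled form; this text tells all that it offers.
- The arm moves only by the shell command python3 -m jog 'ROWS'. ROWS is JSON, a list of rows, each an object with "linear": the shift along the world's x, y, z in m, a list of three; "angular": the turn, a rotation vector about the world's x, y, z in rad, a list of three; "fingers": the opening, from -1 (shut) to 1 (fully open). A call has exactly 5 rows; each row is the pose to reach, as a shift and turn from the pose commanded when the call began; what a row does not reach only later rows make up. A row lasts 1/12 s, in which the tool goes at most 41.7 mm and 7.16 degrees, less where a joint would pass 70% of its speed; a pose out of reach is approached as far as the arm can. A call with a gripper value outside its range is refused whole. The fingers move at their own pace and stop on an object; the grip force is fixed at half the most. Time passes only in rows, so rows that repeat a pose let the fingers close, or fill a call up. It gives the time, the measured TCP pose, the force, the opening and the grip force at its end, in the units of the state.
- r.observe(): the state, without advancing time (a new reading comes with each control period).
- r.grab_frame(name): name is "side" or "top"; returns (picture, depth): 384x512x3 uint8, red, green, blue; 384x512 float32, m along the optical axis (not along the pixel's ray), 0 where there is no reading.
- r.get_calibration(name): a dict with "vertical_fov" (degrees; the focal length in pixels is half the picture's height over the tangent of half this angle, whatever the lens; pixels are square), "cx", "cy" (the principal point, pixels), "world_from_camera" (4x4, takes a point from camera to world coordinates). Camera axes: x right, y up, looking along -z (the intrinsics and any distortion apply to the point x, -y, -z); pixel columns grow to the right and rows downward; lengths in m; the calibration is good to about 2 mm. A picture is of the moment at which its call begins. get_calibration takes no time and is no camera call.
- r.hand_in(): hands the job in; it is judged then, once.
The state is a dict: "t": time; "q": joint angles; "dq": joint speeds; "tau": joint torques, N m; "tool_pos": TCP position; "orientation": TCP orientation; "force": force on the tool from outside, world axes, zero at the start; "ft_torque": the same for the moment, N m; "finger_gap": finger opening in m; "gripper_force": force on a finger pad.
Only numpy, scipy, OpenCV 4.12 (cv2) and the standard library are available. Lean on these libraries where they do the work, as an engineer would, in place of code of your own. Each camera call takes 0.05 s, during which the arm holds its last target. There are 200 camera calls.

## Working session

There is one attempt and no reset: what is moved stays moved. The work goes in short steps, Python scripts to look and compute and a shell command to move; the robot and the scene stay as the last step left them, time stands still between calls to the robot, and variables do not carry over. Pictures are saved under pics/ and viewed, at most 10 in all, crops included, and the job is handed in when it is done.

```bash
mkdir -p pics; cat > h.py <<'E'
from rig import r
import numpy as np, cv2
def cloud(n):
    im,d=r.grab_frame(n); c=r.get_calibration(n)
    H,W=d.shape; f=H/2/np.tan(np.radians(c["vertical_fov"])/2)
    v,u=np.mgrid[:H,:W]
    T=np.array(c["world_from_camera"])
    p=np.stack([(u-c["cx"])/f*d,-(v-c["cy"])/f*d,-d],-1)@T[:3,:3].T+T[:3,3]
    p[d==0]=np.nan
    return im,d,p
E
python3 - <<'E'
from h import *
for n in("top","side"):
    im,d,p=cloud(n); np.savez(f"{n}0.npz",im=im,p=p)
    cv2.imwrite(f"pics/{n}0.png",im[...,::-1])
    c=r.get_calibration(n); print(n,{k:(np.round(v,3).tolist()) for k,v in c.items() if not isinstance(v,str)})
s=r.observe(); print(s["tool_pos"],s["orientation"],s["finger_gap"],s["t"])
E
```

```text
top {'vertical_fov': 43.233, 'cx': 262.335, 'cy': 194.45, 'world_from_camera': [[0.014, 0.987, -0.158, 0.327], [-1.0, 0.013, -0.008, -0.241], [-0.006, 0.158, 0.987, 1.376], [0.0, 0.0, 0.0, 1.0]]}
side {'vertical_fov': 49.724, 'cx': 254.201, 'cy': 186.057, 'world_from_camera': [[0.652, 0.534, -0.539, 0.01], [-0.758, 0.44, -0.481, -0.73], [-0.019, 0.722, 0.692, 0.782], [0.0, 0.0, 0.0, 1.0]]}
[0.28289877 0.61227723 0.22180288] [-1.15908649e-04  2.14708839e-01  9.76677775e-01 -7.90370172e-04] 0.08790246717491144 0.1
```

View pics/top0.png

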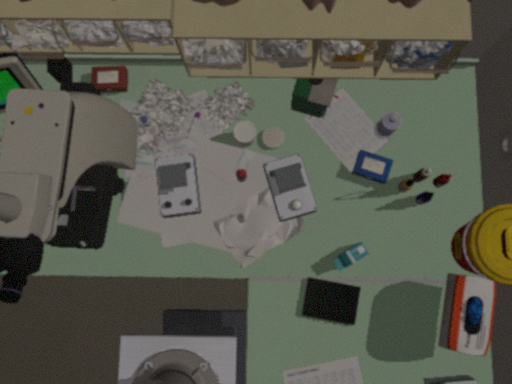

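View pics/side0.png

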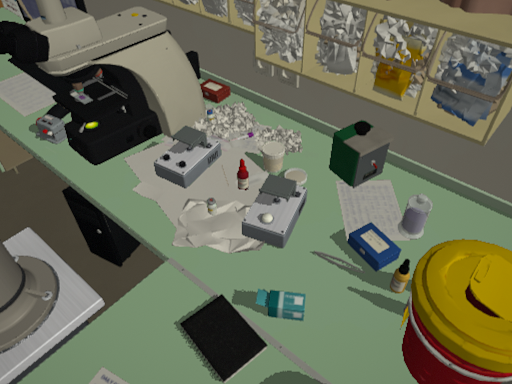

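The top view shows the lamp box at about (290,187) with its lens at (296,204), and the aux box at about (178,185). The side view agrees: lamp box at (275,210), dome at (267,217). Next I'll fit the box pose from the depth in both views.

```bash
python3 - <<'E'
from h import *
P={}
for n,c in(("top",(290,187)),("side",(275,210))):
    z=np.load(n+"0.npz"); p=z["p"]; im=z["im"]
    print(n,"table z",np.nanmedian(p[230:260,150:210] if n=="top" else p[270:290,230:250],axis=(0,1)))
    m=np.zeros(p.shape[:2],bool); m[c[1]-55:c[1]+55,c[0]-55:c[0]+55]=1
    q=p[m]; q=q[~np.isnan(q[:,0])]; P[n]=q
    top=m&(p[...,2]>0.047)&(p[...,2]<0.062)
    k,lab,st,_=cv2.connectedComponentsWithStats(top.astype(np.uint8)); i=1+np.argmax(st[1:,4])
    t=p[lab==i]; r_=cv2.minAreaRect((t[:,:2]*1000).astype(np.float32)); print("panel",r_,np.median(t[:,2]),len(t))
    hi=q[(q[:,2]>0.085)&(q[:,2]<0.125)]; print("guard",cv2.minAreaRect((hi[:,:2]*1000).astype(np.float32)),len(hi),np.percentile(hi[:,2],[5,50,95]))
    # lens: bright low-saturation pixels
    hsv=cv2.cvtColor(im,cv2.COLOR_RGB2HSV); l=m&(p[...,2]>.058)&(p[...,2]<.085)&(hsv[...,2]>150); 
    print("lens",np.median(p[l],axis=0),l.sum())
    for nm,rg in (("all>0.02",(.02,.3)),):
        a=q[(q[:,2]>.02)]; 
    # other boxes
c=np.load("top0.npz")["p"]; m=(c[...,2]>.012)&(c[...,2]<.25)
k,lab,st,ce=cv2.connectedComponentsWithStats(m.astype(np.uint8))
for i in range(1,k):
    if st[i,4]>25:
        q=c[lab==i]; print(np.round(ce[i]),st[i,4],np.round(q.min(0),3),np.round(q.max(0),3))
E
```

```text
top table z [0.40035521 0.00145333 0.0009775 ]
panel ((563.5430297851562, -306.5416259765625), (169.1552734375, 109.78157806396484), 17.318639755249023) 0.054735370209183065 1579
guard ((571.1686401367188, -255.99685668945312), (77.13655853271484, 177.78024291992188), 6.480798721313477) 648 [0.09931673 0.10446455 0.10908753]
lens [ 0.51122073 -0.32816739  0.06702422] 5
side table z [ 0.3726563  -0.35469381 -0.00061984]
panel ((560.6133422851562, -305.72796630859375), (170.39166259765625, 108.12538146972656), 16.769662857055664) 0.05444927894142848 1711
guard ((570.1876831054688, -253.141845703125), (78.11781311035156, 176.4749298095703), 6.061244010925293) 647 [0.09301019 0.10391073 0.10648401]
lens [ 0.51375792 -0.32170385  0.06592045] 102
[494. 102.] 6321 [ 0.508 -0.868  0.012] [ 0.963 -0.746  0.25 ]
[14. 77.] 1277 [0.778 0.407 0.012] [0.959 0.555 0.195]
[122. 149.] 14794 [ 0.383 -0.057  0.012] [0.964 0.469 0.25 ]
[313.  96.] 1423 [ 0.767 -0.446  0.012] [ 0.845 -0.308  0.167]
[226. 105.] 1057 [ 0.734 -0.202  0.012] [ 0.87  -0.04   0.033]
[389. 123.] 486 [ 0.717 -0.609  0.012] [ 0.7
[... 493 characters left out ...]
 0.554 -0.666  0.101]
[231. 221.] 277 [ 0.426 -0.187  0.012] [ 0.508 -0.095  0.055]
[300. 226.] 63 [ 0.434 -0.348  0.012] [ 0.479 -0.323  0.022]
[460. 250.] 455 [ 0.329 -0.751  0.158] [ 0.455 -0.689  0.25 ]
[256. 242.] 468 [ 0.37  -0.267  0.012] [ 0.458 -0.164  0.025]
[227. 241.] 49 [ 0.395 -0.144  0.012] [ 0.428 -0.118  0.021]
[350. 256.] 499 [ 0.333 -0.523  0.015] [ 0.412 -0.425  0.05 ]
[246. 263.] 30 [ 0.34  -0.201  0.012] [ 0.36  -0.173  0.02 ]
[478. 320.] 5567 [ 0.043 -0.867  0.012] [ 0.331 -0.691  0.161]
[331. 300.] 1273 [ 0.19  -0.503  0.012] [ 0.315 -0.343  0.023]
[175. 371.] 1585 [ 0.028 -0.11   0.012] [0.115 0.107 0.248]
[452. 380.] 346 [ 0.04  -0.789  0.012] [ 0.062 -0.67   0.072]
```

```bash
python3 - <<'E'
from h import *
im=np.load("top0.npz")["im"][100:250,120:330]; im2=np.load("side0.npz")["im"][130:260,140:320]
a=cv2.resize(im,(798,570),interpolation=cv2.INTER_CUBIC)
cv2.imwrite("pics/c0.png",a[...,::-1])
E
```

```text
(no output)
```

View pics/c0.png

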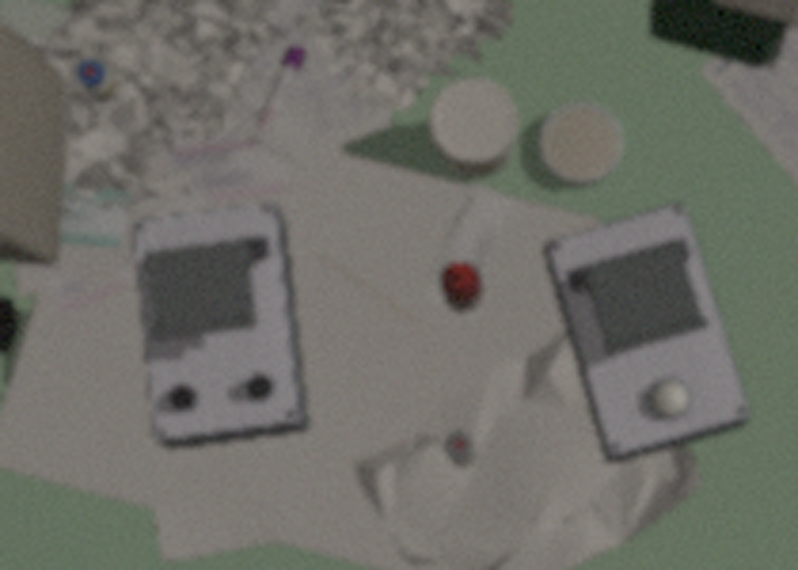

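The closeup confirms the single dome at crop (668,398) on the right box and the two fuse caps on the left box. The large beige apparatus stands between the start pose and the box, so I'll map its height.

```bash
python3 - <<'E'
from h import *
q=np.concatenate([np.load(n+"0.npz")["p"].reshape(-1,3) for n in("top","side")]); q=q[~np.isnan(q[:,0])]
xs=np.arange(-.1,1.0,.05); ys=np.arange(.8,-.6,-.05)
print("y:    "+" ".join(f"{y:4.2f}"[:5].rjust(5) for y in ys))
for x in xs[::-1]:
    row=[]
    for y in ys:
        s=q[(abs(q[:,0]-x)<.025)&(abs(q[:,1]-y)<.025)]
        row.append("    ." if len(s)<3 else f"{np.percentile(s[:,2],99)*100:5.0f}")
    print(f"{x:5.2f} "+" ".join(row))
E
```

```text
y:     0.80  0.75  0.70  0.65  0.60  0.55  0.50  0.45  0.40  0.35  0.30  0.25  0.20  0.15  0.10  0.05 -0.00 -0.05 -0.10 -0.15 -0.20 -0.25 -0.30 -0.35 -0.40 -0.45 -0.50 -0.55
 0.95    19    20    21    22    22    23    23    22    23    22    22    22    22    22    22    15    15    15    15    15    15    15    15    15    15    15    15    15
 0.90     .     .     .     .     .     .     .    18    18    11    31    31     4     1    31     1     1    44     1     2    27     1    36    42    47    48    47    50
 0.85     .     .     .     .     .     .    15    19    32    41    47    48    47    47    47    47    47    47    48    50    47    47    49    50    47    47    50    50
 0.80     .     .     .     .     .     5    13    13     .    40    45    42    45    44    44    44    44    47    47    47    47    47    47    47    47    47    47    47
 0.75    25    26    26     .     .     1     .     .     .    33    33    33    28    19     5     3     3    38    42    43    41     2     1    37    38    38    39    38
 0.70     .     .     .     .     .     3     .     .   
[... 2201 characters left out ...]
   1
 0.05   -74   -74   -74   -74   -74   -74   -74   -74   -74   -74   -74   -74   -69     1     2    10    22    16     2     0     0     0     1     1     1     1     1     1
 0.00   -74   -74   -74   -74   -74   -74   -74   -74   -74   -74     .     .     .     0     .     .     .    11     3     0     0     0     0     .     .     .     .     .
-0.05   -74   -74   -74   -74   -74   -73   -74   -74   -74   -74     .     .     .     .     .     .     .     .     2     0     0     0     .     .     .     .     .     .
-0.10   -74   -74   -74   -74   -74   -74   -74   -74   -74   -74     .     .     .     .     .     .     .     .     .    -0     .     .     .     .     .     .     .     .
```

```bash
python3 - <<'E'
from h import *
im=np.load("side0.npz")["im"][0:190,0:250]
cv2.imwrite("pics/c1.png",cv2.resize(im,(780,592),interpolation=cv2.INTER_CUBIC)[...,::-1])
E
```

```text
(no output)
```

View pics/c1.png

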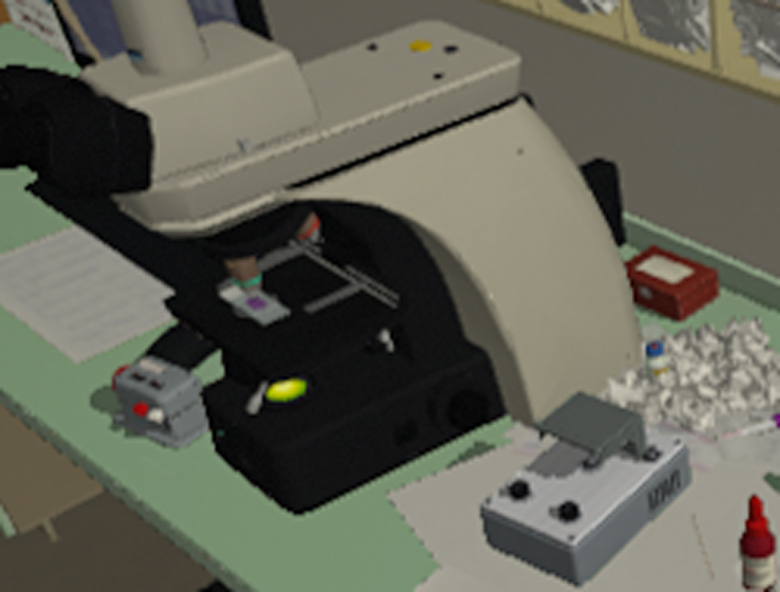

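The microscope blocks a low sweep, with eyepieces reaching out to x≈0.22. I need its top height and shape before going over it.

```bash
python3 - <<'E'
from h import *
for n in("top","side"):
    q=np.load(n+"0.npz")["p"].reshape(-1,3); q=q[~np.isnan(q[:,0])]; q=q[(q[:,0]<.8)&(q[:,1]>-.1)&(q[:,0]>.12)]
    for a,b in((.34,.38),(.38,.42),(.42,.46),(.46,.5),(.5,.6),(.6,.8),(.8,1.3)):
        s=q[(q[:,2]>a)&(q[:,2]<b)]
        if len(s): print(n,a,len(s),np.round(s.min(0),2),np.round(s.max(0),2))
E
python3 -m jog '[{"linear":[0,0,0.03],"angular":[0,0,0],"fingers":-1},{"linear":[0,0,0.06],"angular":[0,0,0],"fingers":-1},{"linear":[-0.01,-0.01,0.1],"angular":[0,0,0],"fingers":-1},{"linear":[-0.02,-0.02,0.14],"angular":[0,0,0],"fingers":-1},{"linear":[-0.03,-0.04,0.18],"angular":[0,0,0],"fingers":-1}]'
python3 -c "
from h import *;s=r.observe();print(np.round(s['q'],3),s['tool_pos'],s['t'])"
```

```text
top 0.34 1478 [ 0.29 -0.1   0.34] [0.8  0.31 0.38]
top 0.38 4142 [ 0.26 -0.1   0.38] [0.8  0.32 0.42]
top 0.42 499 [ 0.27 -0.1   0.42] [0.8  0.31 0.46]
top 0.46 163 [ 0.44 -0.1   0.46] [0.8  0.27 0.47]
side 0.34 1817 [ 0.29 -0.1   0.34] [0.8  0.39 0.38]
side 0.38 2386 [ 0.29 -0.1   0.38] [0.8  0.39 0.42]
side 0.42 283 [ 0.42 -0.09  0.42] [0.8  0.38 0.45]
t: 0.52
tool_pos: [0.2533, 0.5755, 0.3988]
orientation: [-0.0, 0.214, 0.977, -0.0]
force: [0.2, 0.7, 1.0]
finger_gap: 0.0582
gripper_force: 0.0
[-1.275  0.296  0.027  1.425 -0.008  1.421 -0.109] [0.25329126 0.57545145 0.39883003] 0.5167
```

q1 runs opposite in sense, so the target is near q1≈+0.4, well inside its range. I'll rise to z≈0.58 before sweeping over the microscope, and turn the tool by −138° in total.

```bash
python3 -m jog '[{"linear":[0,0,0.04],"angular":[0,0,-0.12],"fingers":-1},{"linear":[0,0,0.08],"angular":[0,0,-0.24],"fingers":-1},{"linear":[0,0,0.12],"angular":[0,0,-0.36],"fingers":-1},{"linear":[0,0,0.16],"angular":[0,0,-0.48],"fingers":-1},{"linear":[0,-0.01,0.19],"angular":[0,0,-0.6],"fingers":-1}]'
python3 - <<'E'
from h import *
s=r.observe();print(np.round(s['q'],3),s['tool_pos'],s['t'])
cv2.imwrite("pics/s1.png",np.hstack([r.grab_frame("side")[0],r.grab_frame("top")[0]])[...,::-1][:,:,:])
a=cv2.imread("pics/s1.png"); cv2.imwrite("pics/s1.png",cv2.resize(a,(800,300)))
E
```

```text
t: 0.93
tool_pos: [0.2535, 0.5659, 0.59]
orientation: [-0.0, 0.496, 0.869, 0.001]
force: [-0.4, 1.1, -0.2]
finger_gap: 0.0246
gripper_force: 0.0
[-1.341  0.297  0.139  1.021 -0.043  1.825 -0.684] [0.25354633 0.56593819 0.59002657] 0.9333
```

View pics/s1.png

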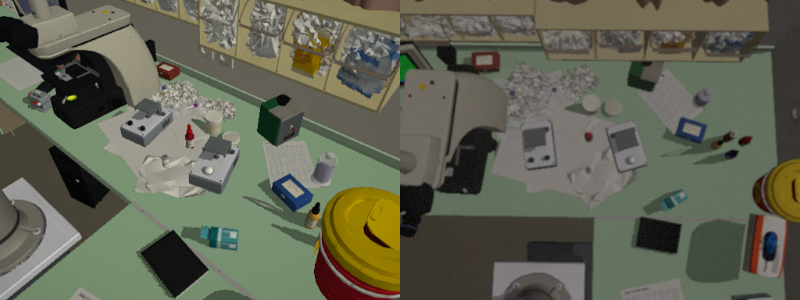

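Neither view shows the arm and nothing has been disturbed. Now sweeping over the microscope.

```bash
python3 -m jog '[{"linear":[0.024,-0.034,0],"angular":[0,0,-0.12],"fingers":-1},{"linear":[0.048,-0.068,0],"angular":[0,0,-0.24],"fingers":-1},{"linear":[0.072,-0.102,0],"angular":[0,0,-0.36],"fingers":-1},{"linear":[0.096,-0.136,0],"angular":[0,0,-0.48],"fingers":-1},{"linear":[0.12,-0.17,0],"angular":[0,0,-0.6],"fingers":-1}]'
python3 -c "
from h import *;s=r.observe();print(np.round(s['q'],3))"
python3 -m jog '[{"linear":[0.015,-0.038,0],"angular":[0,0,-0.12],"fingers":-1},{"linear":[0.03,-0.076,0],"angular":[0,0,-0.24],"fingers":-1},{"linear":[0.045,-0.114,0],"angular":[0,0,-0.36],"fingers":-1},{"linear":[0.06,-0.152,0],"angular":[0,0,-0.48],"fingers":-1},{"linear":[0.075,-0.19,0],"angular":[0,0,-0.6],"fingers":-1}]'
python3 -c "
from h import *;s=r.observe();print(np.round(s['q'],3))"
```

```text
t: 1.45
tool_pos: [0.375, 0.3933, 0.5865]
orientation: [0.0, 0.73, 0.683, -0.001]
force: [0.7, 0.1, 0.7]
finger_gap: 0.0002
gripper_force: 0.0
[-1.173  0.138  0.303  1.231 -0.042  1.78  -0.948]
t: 1.87
tool_pos: [0.4494, 0.203, 0.5866]
orientation: [-0.0, 0.9, 0.437, -0.001]
force: [1.0, 0.5, 0.2]
finger_gap: 0.0004
gripper_force: 0.0
[-1.002  0.029  0.475  1.347 -0.014  1.771 -1.196]
```

```bash
python3 -m jog '[{"linear":[0.01,-0.04,0],"angular":[0,0,-0.05],"fingers":-1},{"linear":[0.02,-0.08,0],"angular":[0,0,-0.1],"fingers":-1},{"linear":[0.03,-0.12,0],"angular":[0,0,-0.15],"fingers":-1},{"linear":[0.04,-0.16,0],"angular":[0,0,-0.2],"fingers":-1},{"linear":[0.05,-0.2,0],"angular":[0,0,-0.25],"fingers":-1}]'
python3 -m jog '[{"linear":[0.0,-0.04,0],"angular":[0,0,-0.07],"fingers":-1},{"linear":[0.0,-0.08,0],"angular":[0,0,-0.14],"fingers":-1},{"linear":[0,-0.12,-0.01],"angular":[0,0,-0.21],"fingers":-1},{"linear":[0,-0.16,-0.02],"angular":[0,0,-0.28],"fingers":-1},{"linear":[0,-0.2,-0.03],"angular":[0,0,-0.357],"fingers":-1}]'
python3 -c "
from h import *;s=r.observe();print(np.round(s['q'],3))"
```

```text
t: 2.28
tool_pos: [0.499, 0.0031, 0.5868]
orientation: [-0.0, 0.946, 0.323, -0.0]
force: [1.3, 0.4, 0.4]
finger_gap: 0.0008
gripper_force: 0.0
t: 2.7
tool_pos: [0.4986, -0.1966, 0.5565]
orientation: [-0.0, 0.989, 0.149, -0.0]
force: [1.0, 0.7, -0.0]
finger_gap: 0.0002
gripper_force: 0.0
[-0.507  0.132  0.911  1.351 -0.106  1.709 -0.886]
```

```bash
python3 -m jog '[{"linear":[0.002,-0.033,-0.02],"angular":[0,0,0],"fingers":-1},{"linear":[0.003,-0.066,-0.04],"angular":[0,0,0],"fingers":-1},{"linear":[0.005,-0.1,-0.06],"angular":[0,0,0],"fingers":-1},{"linear":[0.006,-0.127,-0.09],"angular":[0,0,0],"fingers":-1},{"linear":[0.006,-0.127,-0.13],"angular":[0,0,0],"fingers":-1}]'
python3 -m jog '[{"linear":[0,0,-0.04],"angular":[0,0,0],"fingers":-1},{"linear":[0,0,-0.08],"angular":[0,0,0],"fingers":-1},{"linear":[0,0,-0.12],"angular":[0,0,0],"fingers":-1},{"linear":[0,0,-0.16],"angular":[0,0,0],"fingers":-1},{"linear":[0,0,-0.2],"angular":[0,0,0],"fingers":-1}]'
python3 -c "
from h import *;s=r.observe();print(np.round(s['q'],3),np.round(s['orientation'],4))"
```

```text
t: 3.12
tool_pos: [0.503, -0.3284, 0.4268]
orientation: [0.002, 0.989, 0.147, -0.0]
force: [0.8, -0.6, 0.1]
finger_gap: 0.0007
gripper_force: 0.0
t: 3.53
tool_pos: [0.5042, -0.3212, 0.2248]
orientation: [-0.0, 0.989, 0.151, -0.001]
force: [0.8, 0.2, -0.7]
finger_gap: 0.0004
gripper_force: 0.0
[-0.164  0.456  0.853  1.784 -0.385  1.08  -0.442] [-4.000e-04  9.886e-01  1.507e-01 -6.000e-04]
```

```bash
cat >> h.py <<'E'
C=np.array([.562,-.306]); yaw=np.radians(17.0); R=np.array([[np.cos(yaw),np.sin(yaw)],[-np.sin(yaw),np.cos(yaw)]])
def box(p): p=np.asarray(p,float); o=p.copy(); o[...,:2]=(p[...,:2]-C)@R.T; return o
def st():
    s=r.observe(); print("TCP box mm",np.round(1000*box(s["tool_pos"]),1),"F",np.round(s["force"],1),"t",round(s["t"],2))
E
python3 - <<'E'
from h import *
st()
for n in("side","top"):
    im,d,p=cloud(n); b=box(p); 
    m=(abs(b[...,0]+.06)<.08)&(abs(b[...,1])<.1)&(b[...,2]>.15)&(b[...,2]<.33)
    for lo in np.arange(.22,.33,.01):
        q=b[m&(b[...,2]>lo)&(b[...,2]<=lo+.01)]
        if len(q)>2: print(n,round(lo,2),len(q),np.round(np.percentile(q,[3,97],axis=0)*1000)[:,:2].tolist())
    q0=np.load(n+"0.npz")["p"]; b0=box(q0); 
    g=b0[(b0[...,2]>.09)&(b0[...,2]<.125)&(abs(b0[...,0])<.08)&(abs(b0[...,1])<.06)]; print(n,"guard",np.round(np.percentile(g,[2,50,98],axis=0)*1000))
    cv2.imwrite(f"pics/z_{n}.png",im[...,::-1])
a=cv2.imread("pics/z_side.png")[120:270,180:380]; cv2.imwrite("pics/z.png",cv2.resize(a,(800,600),interpolation=cv2.INTER_CUBIC))
E
```

```text
TCP box mm [-59.7   2.4 224.8] F [ 0.8  0.2 -0.7] t 3.53
side 0.22 20 [[-73.0, -6.0], [-59.0, 10.0]]
side 0.23 52 [[-74.0, -6.0], [-51.0, 12.0]]
side 0.24 46 [[-73.0, -6.0], [-52.0, 12.0]]
side 0.25 44 [[-73.0, -7.0], [-55.0, 12.0]]
side 0.26 56 [[-73.0, -8.0], [-54.0, 14.0]]
side 0.27 61 [[-74.0, -10.0], [-54.0, 15.0]]
side 0.28 55 [[-74.0, -11.0], [-65.0, 16.0]]
side 0.29 9 [[-73.0, -7.0], [-71.0, 16.0]]
side 0.3 73 [[-94.0, -78.0], [-39.0, 80.0]]
side 0.31 270 [[-95.0, -77.0], [-60.0, 78.0]]
side 0.32 512 [[-95.0, -76.0], [-36.0, 77.0]]
side guard [[-18. -33.  93.]
 [ 12.  -0. 104.]
 [ 45.  36. 107.]]
top 0.3 4 [[-95.0, -74.0], [-94.0, -15.0]]
top 0.31 44 [[-95.0, -71.0], [-84.0, -12.0]]
top 0.32 10 [[-95.0, -80.0], [-93.0, -9.0]]
top guard [[-17. -35.  98.]
 [ 14.  -0. 105.]
 [ 45.  34. 111.]]
```

View pics/z.png

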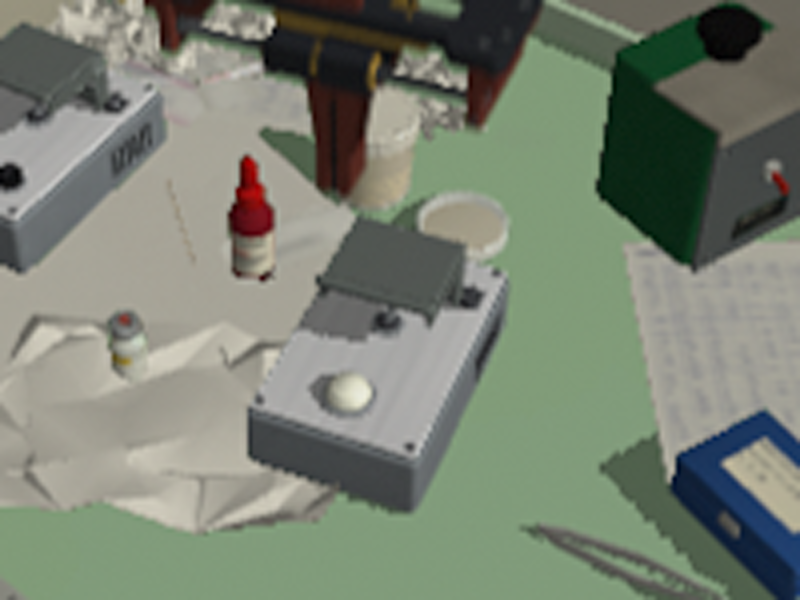

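The closed finger is above the lens, clear of everything. It measures about 22 mm thick along box x, and the guard's front edge is at box x≈-18 as described. Going down in front of the lip, then pushing the guard back.

```bash
python3 -m jog '[{"linear":[0.01,0.0005,-0.03],"angular":[0,0,0],"fingers":-1},{"linear":[0.01,0.0005,-0.06],"angular":[0,0,0],"fingers":-1},{"linear":[0.01,0.0005,-0.09],"angular":[0,0,0],"fingers":-1},{"linear":[0.01,0.0005,-0.12],"angular":[0,0,0],"fingers":-1},{"linear":[0.01,0.0005,-0.135],"angular":[0,0,0],"fingers":-1}]'
python3 -c "
from h import *;st()"
python3 -m jog '[{"linear":[0.005,0.0015,0],"angular":[0,0,0],"fingers":-1},{"linear":[0.01,0.003,0],"angular":[0,0,0],"fingers":-1},{"linear":[0.015,0.0045,0],"angular":[0,0,0],"fingers":-1},{"linear":[0.019,0.0058,0],"angular":[0,0,0],"fingers":-1},{"linear":[0.023,0.007,0],"angular":[0,0,0],"fingers":-1}]'
python3 -c "
from h import *;st()"
```

```text
t: 4.05
tool_pos: [0.5151, -0.3206, 0.0914]
orientation: [-0.001, 0.989, 0.151, -0.001]
force: [-0.4, 0.0, 0.6]
finger_gap: 0.0002
gripper_force: 0.0
TCP box mm [-49.1  -0.3  91.4] F [-0.4  0.   0.6] t 4.05
t: 4.47
tool_pos: [0.5381, -0.3156, 0.0946]
orientation: [0.001, 0.989, 0.15, -0.0]
force: [-6.0, -1.3, 2.8]
finger_gap: 0.0004
gripper_force: 2.9
TCP box mm [-25.7  -2.2  94.6] F [-6.  -1.3  2.8] t 4.47
```

```bash
python3 -m jog '[{"linear":[0.004,0.0012,0],"angular":[0,0,0],"fingers":-1},{"linear":[0.008,0.0024,0],"angular":[0,0,0],"fingers":-1},{"linear":[0.012,0.0036,0],"angular":[0,0,0],"fingers":-1},{"linear":[0.016,0.005,0],"angular":[0,0,0],"fingers":-1},{"linear":[0.019,0.006,0],"angular":[0,0,0],"fingers":-1}]'
cat >> h.py <<'E'
def guard():
    im,d,p=cloud("side"); b=box(p); hsv=cv2.cvtColor(im,cv2.COLOR_RGB2HSV)
    q=b[(abs(b[...,0]-.03)<.09)&(abs(b[...,1])>.018)&(abs(b[...,1])<.04)&(b[...,2]>.085)&(b[...,2]<.15)]*1000
    i=np.argsort(-q[:,2])[:12]; print("guard n",len(q),"highest",np.round(np.median(q[i],axis=0)),"front x",np.round(np.percentile(q[:,0],3)))
    return im,b
E
python3 -c "
from h import *;st();guard()"
```

```text
t: 4.88
tool_pos: [0.5584, -0.3077, 0.093]
orientation: [0.0, 0.989, 0.151, 0.0]
force: [-0.9, 0.6, 1.5]
finger_gap: 0.0002
gripper_force: 0.5
TCP box mm [-3.9 -0.6 93. ] F [-0.9  0.6  1.5] t 4.88
guard n 125 highest [  8. -26. 128.] front x 5.0
```

The guard is opening as modelled, with its lip at about (8,128) mm. Raising over the toggle tip and continuing back.

```bash
python3 -m jog '[{"linear":[0,0,0.004],"angular":[0,0,0],"fingers":-1},{"linear":[0,0,0.009],"angular":[0,0,0],"fingers":-1},{"linear":[0.006,0.0018,0.009],"angular":[0,0,0],"fingers":-1},{"linear":[0.012,0.0037,0.009],"angular":[0,0,0],"fingers":-1},{"linear":[0.018,0.0055,0.009],"angular":[0,0,0],"fingers":-1}]'
python3 -c "
from h import *;st()"
python3 -m jog '[{"linear":[0.006,0.0018,0],"angular":[0,0,0],"fingers":-1},{"linear":[0.012,0.0037,0],"angular":[0,0,0],"fingers":-1},{"linear":[0.018,0.0055,0],"angular":[0,0,0],"fingers":-1},{"linear":[0.025,0.0077,0],"angular":[0,0,0],"fingers":-1},{"linear":[0.032,0.0098,0],"angular":[0,0,0],"fingers":-1}]'
python3 -c "
from h import *;st();guard()"
```

```text
t: 5.35
tool_pos: [0.5762, -0.3026, 0.102]
orientation: [0.0, 0.989, 0.15, 0.0]
force: [-0.7, -1.2, 0.7]
finger_gap: 0.0006
gripper_force: 0.4
TCP box mm [ 14.6  -0.9 102. ] F [-0.7 -1.2  0.7] t 5.35
t: 5.77
tool_pos: [0.6079, -0.2926, 0.1014]
orientation: [-0.0, 0.989, 0.15, -0.0]
force: [-1.5, -0.4, -0.5]
finger_gap: 0.0005
gripper_force: 0.5
TCP box mm [ 47.8  -0.6 101.4] F [-1.5 -0.4 -0.5] t 5.77
guard n 172 highest [ 60.   2. 137.] front x 50.0
```

```bash
python3 -m jog '[{"linear":[0.001,0.0003,-0.006],"angular":[0,0,0],"fingers":-1},{"linear":[0.001,0.0003,-0.012],"angular":[0,0,0],"fingers":-1},{"linear":[0.001,0.0003,-0.018],"angular":[0,0,0],"fingers":-1},{"linear":[0.001,0.0003,-0.023],"angular":[0,0,0],"fingers":-1},{"linear":[0.001,0.0003,-0.023],"angular":[0,0,0],"fingers":-1}]'
python3 - <<'E'
from h import *
st();im,b=guard()
p=b*1000; m=(abs(p[...,1])<12)&(p[...,2]>65)&(p[...,2]<96)&(p[...,0]>0)&(p[...,0]<34)
print("toggle",m.sum(),np.round(np.median(p[m],axis=0)),np.round(np.percentile(p[m],[3,97],axis=0)))
a=im[120:240,220:380]; cv2.imwrite("pics/y.png",cv2.resize(a,(800,600),interpolation=cv2.INTER_CUBIC)[...,::-1])
E
```

```text
t: 6.23
tool_pos: [0.6071, -0.2924, 0.0771]
orientation: [-0.001, 0.989, 0.15, -0.001]
force: [-0.8, 0.7, 0.1]
finger_gap: 0.0003
gripper_force: 0.4
TCP box mm [47.1 -0.2 77.1] F [-0.8  0.7  0.1] t 6.23
guard n 104 highest [ 57. -30. 130.] front x 48.0
toggle 37 [18.  2. 83.] [[11. -4. 66.]
 [34.  6. 91.]]
```

View pics/y.png

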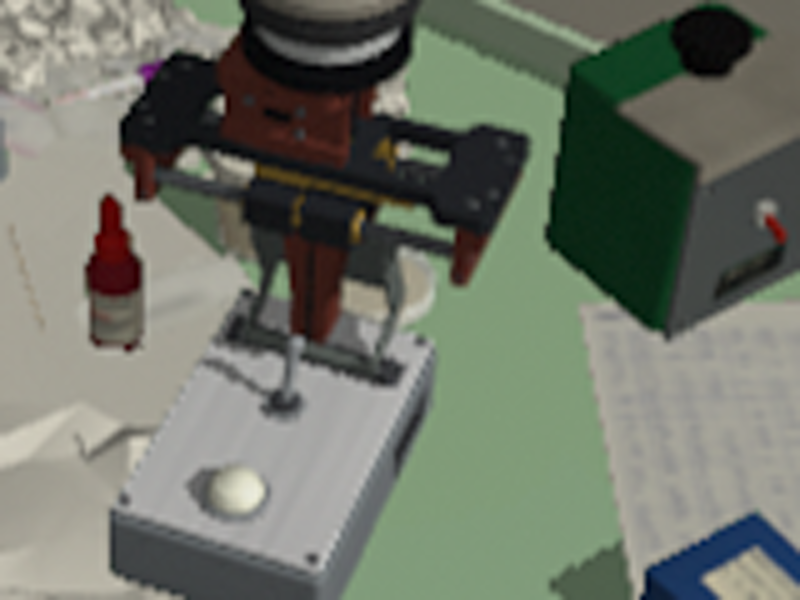

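The finger is behind the still-off toggle (lever around (290,360), finger tip around (312,330)), and the guard rests on the finger. Pulling forward.

```bash
python3 -m jog '[{"linear":[-0.005,-0.0015,0],"angular":[0,0,0],"fingers":-1},{"linear":[-0.01,-0.003,0],"angular":[0,0,0],"fingers":-1},{"linear":[-0.015,-0.0045,0],"angular":[0,0,0],"fingers":-1},{"linear":[-0.02,-0.006,0],"angular":[0,0,0],"fingers":-1},{"linear":[-0.025,-0.0077,0],"angular":[0,0,0],"fingers":-1}]'
python3 -c "
from h import *;st()"
python3 -m jog '[{"linear":[-0.001,-0.0003,0],"angular":[0,0,0],"fingers":-1},{"linear":[-0.002,-0.0006,0],"angular":[0,0,0],"fingers":-1},{"linear":[-0.003,-0.0009,0],"angular":[0,0,0],"fingers":-1},{"linear":[-0.004,-0.0012,0],"angular":[0,0,0],"fingers":-1},{"linear":[-0.004,-0.0012,0],"angular":[0,0,0],"fingers":-1}]'
python3 - <<'E'
from h import *
st();im,b=guard()
E
```

```text
t: 6.7
tool_pos: [0.5831, -0.3006, 0.0792]
orientation: [0.0, 0.989, 0.15, 0.0]
force: [-0.3, 0.9, -0.2]
finger_gap: 0.0005
gripper_force: 0.9
TCP box mm [21.7 -1.  79.2] F [-0.3  0.9 -0.2] t 6.7
t: 7.12
tool_pos: [0.5793, -0.3017, 0.0787]
orientation: [0.0, 0.989, 0.15, 0.0]
force: [-0.2, 0.6, 1.1]
finger_gap: 0.0001
gripper_force: 0.8
TCP box mm [17.8 -0.9 78.7] F [-0.2  0.6  1.1] t 7.12
guard n 57 highest [ 29. -30. 128.] front x 22.0
```

```bash
python3 -m jog '[{"linear":[-0.001,-0.0003,0],"angular":[0,0,0],"fingers":-1},{"linear":[-0.002,-0.0006,0],"angular":[0,0,0],"fingers":-1},{"linear":[-0.0025,-0.0008,0],"angular":[0,0,0],"fingers":-1},{"linear":[-0.0025,-0.0008,0],"angular":[0,0,0],"fingers":-1},{"linear":[-0.0025,-0.0008,0],"angular":[0,0,0],"fingers":-1}]'
python3 - <<'E'
from h import *
st();im,b=guard()
p=b*1000; m=(abs(p[...,1])<10)&(p[...,2]>62)&(p[...,2]<96)&(p[...,0]>-25)&(p[...,0]<12)
for z in range(62,96,5):
    q=p[m&(p[...,2]>=z)&(p[...,2]<z+5)]
    if len(q): print(z,len(q),np.round(q.min(0)),np.round(q.max(0)))
E
```

```text
t: 7.58
tool_pos: [0.5772, -0.3022, 0.0787]
orientation: [0.0, 0.989, 0.15, 0.0]
force: [2.0, -0.3, -1.0]
finger_gap: 0.0002
gripper_force: 1.3
TCP box mm [15.7 -0.8 78.7] F [ 2.  -0.3 -1. ] t 7.58
guard n 53 highest [ 26. -29. 128.] front x 22.0
62 2 [ 4. -1. 65.] [ 4.  2. 65.]
67 1 [ 3. -1. 70.] [ 3. -1. 70.]
72 3 [-2. -1. 74.] [ 3.  2. 74.]
77 6 [-3. -8. 78.] [ 5.  2. 81.]
82 13 [ -8. -10.  82.] [ 6.  8. 86.]
87 19 [-7. -9. 87.] [ 8.  7. 91.]
92 10 [  1. -10.  92.] [ 9.  8. 96.]
```

```bash
python3 -m jog '[{"linear":[-0.001,-0.0003,0],"angular":[0,0,0],"fingers":-1},{"linear":[-0.002,-0.0006,0],"angular":[0,0,0],"fingers":-1},{"linear":[-0.002,-0.0006,0],"angular":[0,0,0],"fingers":-1},{"linear":[-0.002,-0.0006,0],"angular":[0,0,0],"fingers":-1},{"linear":[-0.002,-0.0006,0],"angular":[0,0,0],"fingers":-1}]'
python3 - <<'E'
from h import *
st();im,b=guard()
p=b*1000; m=(abs(p[...,1])<10)&(p[...,2]>62)&(p[...,2]<96)&(p[...,0]>-25)&(p[...,0]<12)
for z in range(72,92,5):
    q=p[m&(p[...,2]>=z)&(p[...,2]<z+5)]
    if len(q): print(z,len(q),np.round(q.min(0)),np.round(q.max(0)))
E
```

```text
t: 8.05
tool_pos: [0.5766, -0.3022, 0.0789]
orientation: [0.0, 0.989, 0.151, 0.001]
force: [5.0, 1.2, -1.8]
finger_gap: 0.0006
gripper_force: 3.0
TCP box mm [15.1 -0.7 78.9] F [ 5.   1.2 -1.8] t 8.05
guard n 54 highest [ 26. -31. 129.] front x 21.0
72 2 [-1. -1. 73.] [ 3.  3. 74.]
77 7 [-5. -8. 79.] [ 5.  1. 82.]
82 13 [-7. -9. 82.] [ 9.  7. 87.]
87 18 [-7. -9. 87.] [ 8.  7. 92.]
```

The lever is on its front stop: 5 N, at the predicted position. Lifting straight out.

```bash
python3 -m jog '[{"linear":[0.002,0.0006,0],"angular":[0,0,0],"fingers":-1},{"linear":[0.003,0.0009,0.006],"angular":[0,0,0],"fingers":-1},{"linear":[0.003,0.0009,0.012],"angular":[0,0,0],"fingers":-1},{"linear":[0.003,0.0009,0.018],"angular":[0,0,0],"fingers":-1},{"linear":[0.003,0.0009,0.022],"angular":[0,0,0],"fingers":-1}]'
python3 - <<'E'
from h import *
st();im,b=guard()
p=b*1000; m=(abs(p[...,1])<10)&(p[...,2]>62)&(p[...,2]<96)&(p[...,0]>-25)&(p[...,0]<20)
for z in range(72,92,5):
    q=p[m&(p[...,2]>=z)&(p[...,2]<z+5)]
    if len(q): print(z,len(q),np.round(q.min(0)),np.round(q.max(0)))
E
```

```text
t: 8.52
tool_pos: [0.5773, -0.3028, 0.1018]
orientation: [0.0, 0.989, 0.15, -0.0]
force: [-0.1, -1.2, -0.6]
finger_gap: 0.0006
gripper_force: 0.3
TCP box mm [ 15.6  -1.4 101.8] F [-0.1 -1.2 -0.6] t 8.52
guard n 126 highest [ 29. -21. 136.] front x 22.0
72 3 [-1. -0. 72.] [ 5.  0. 77.]
77 1 [-5.  1. 80.] [-5.  1. 80.]
82 3 [-5. -1. 83.] [-3.  1. 87.]
87 7 [-9. -0. 88.] [-0.  6. 92.]
```

The toggle tip is at x≈-5, so it is on. Moving forward so the guard lowers along the finger.

```bash
python3 -m jog '[{"linear":[-0.006,-0.0018,0],"angular":[0,0,0],"fingers":-1},{"linear":[-0.012,-0.0037,0],"angular":[0,0,0],"fingers":-1},{"linear":[-0.018,-0.0055,0],"angular":[0,0,0],"fingers":-1},{"linear":[-0.024,-0.0073,0],"angular":[0,0,0],"fingers":-1},{"linear":[-0.03,-0.0092,0],"angular":[0,0,0],"fingers":-1}]'
python3 -c "
from h import *;st();guard()"
python3 -m jog '[{"linear":[-0.005,-0.0015,0],"angular":[0,0,0],"fingers":-1},{"linear":[-0.01,-0.003,0],"angular":[0,0,0],"fingers":-1},{"linear":[-0.016,-0.005,0],"angular":[0,0,0],"fingers":-1},{"linear":[-0.024,-0.0073,0],"angular":[0,0,0],"fingers":-1},{"linear":[-0.034,-0.0104,0],"angular":[0,0,0],"fingers":-1}]'
python3 -c "
from h import *;st();guard()"
```

```text
t: 8.98
tool_pos: [0.5467, -0.3115, 0.1005]
orientation: [-0.0, 0.989, 0.15, -0.0]
force: [-0.3, -0.2, -0.4]
finger_gap: 0.0004
gripper_force: 0.2
TCP box mm [-16.2  -0.8 100.5] F [-0.3 -0.2 -0.4] t 8.98
guard n 164 highest [ -5.  28. 120.] front x -6.0
t: 9.45
tool_pos: [0.5136, -0.3217, 0.1007]
orientation: [0.0, 0.989, 0.151, 0.0]
force: [-0.4, -0.1, -0.1]
finger_gap: 0.0006
gripper_force: 0.0
TCP box mm [-50.9  -0.8 100.7] F [-0.4 -0.1 -0.1] t 9.45
guard n 114 highest [-15. -25. 107.] front x -18.0
```

The guard is down. Raising the arm clear and checking.

```bash
python3 -m jog '[{"linear":[0,0,0.03],"angular":[0,0,0],"fingers":-1},{"linear":[-0.01,0,0.06],"angular":[0,0,0],"fingers":-1},{"linear":[-0.02,0,0.1],"angular":[0,0,0],"fingers":-1},{"linear":[-0.02,0,0.13],"angular":[0,0,0],"fingers":-1},{"linear":[-0.02,0,0.15],"angular":[0,0,0],"fingers":-1}]'
python3 - <<'E'
from h import *
st();im,b=guard()
b0=box(np.load("side0.npz")["p"])
for bb in(b0,b):
    q=bb[(bb[...,2]>.09)&(bb[...,2]<.125)&(abs(bb[...,0])<.08)&(abs(bb[...,1])<.06)]; print("guard",np.round(np.percentile(q,[2,50,98],axis=0)*1000).tolist())
    p=bb*1000; q=p[(abs(p[...,1])<9)&(p[...,2]>62)&(p[...,2]<92)&(p[...,0]>-25)&(p[...,0]<30)]; print("lever",len(q),np.round(q.mean(0)) if len(q) else "")
a=im[120:270,120:320]; cv2.imwrite("pics/x.png",cv2.resize(a,(800,600),interpolation=cv2.INTER_CUBIC)[...,::-1])
E
```

```text
t: 9.92
tool_pos: [0.4934, -0.3231, 0.2541]
orientation: [0.001, 0.989, 0.149, 0.002]
force: [0.0, -0.6, 0.3]
finger_gap: 0.0006
gripper_force: 0.0
TCP box mm [-70.7   3.7 254.1] F [ 0.  -0.6  0.3] t 9.92
guard n 324 highest [-15.  -1. 107.] front x -17.0
guard [[-18.0, -33.0, 93.0], [12.0, -0.0, 104.0], [45.0, 36.0, 107.0]]
lever 5 [11.  2. 66.]
guard [[-18.0, -33.0, 93.0], [12.0, -0.0, 104.0], [45.0, 36.0, 107.0]]
lever 14 [-1.  1. 77.]
```

View pics/x.png

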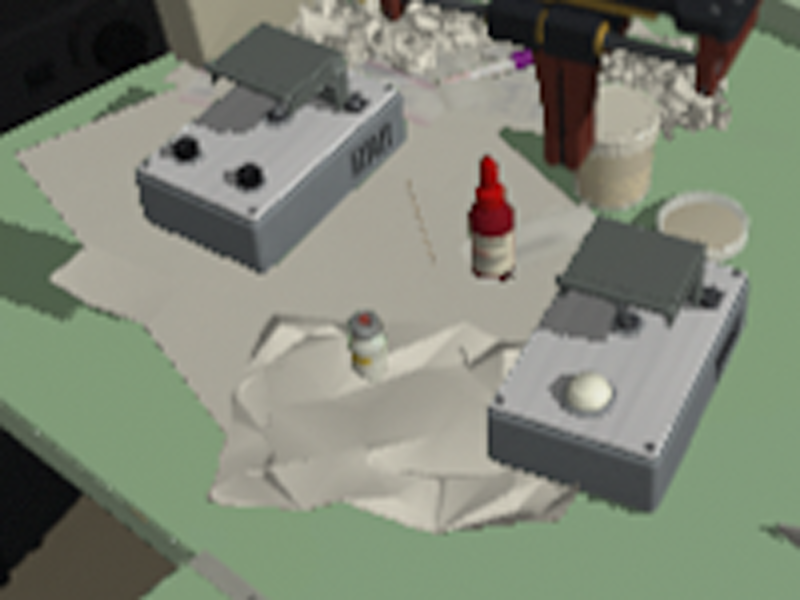

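The lamp guard is shut, with the same cloud as at the start. The lever under it now leans forward, and the neighbouring box and the bystanders look unchanged.

```bash
python3 -c "
from rig import r;print(r.hand_in())"
```

```text
the job is handed in; nothing more can be done
None
```

The job is handed in, with no verdict returned: the lamp box's toggle is fully forward under its shut guard, and the neighbouring box and the bystanders in view look undisturbed.

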